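Turn the music-box row round for the customers

TASK

Move the four pieces (swan, trinket box, sleigh, bell) from the pale stock board to the dark display rack in reverse order, so that the customers across the counter see the row as we do: the piece at the left end of the board goes to the right end of the rack, the second from the left goes second from the right, and so on. Stand each piece upright in the middle of its own white plinth, and never tip one over.

Things in the scene. Friction and masses are not known exactly. Their poses are not given: they have to be found in the camera images.
- swan: ivory porcelain swan on a round foot 44 mm across, 68 mm high. Origin: centre of the foot's underside; z up, y from tail to head (neck and head stand 18 to 37 mm out along +y, the tail reaches 32 mm out along -y). Its two flat wings, parallel to y, are 36 mm apart across x, from 18 to 40 mm up and from y = -22 to +14 mm: grip them across x about 28 mm up. 0.12 kg, up to 30% more or less
- trinket_box: silver-plated round trinket box, straight-sided, 46 mm across up to 31 mm, then a closed domed lid (48 mm rim, does not open) with a small ball knob on top at 53 mm. Origin: centre of the underside, z up. Grip it across its sides about 25 mm up. 0.18 kg, up to 30% more or less
- sleigh: small pine sleigh on two dark runners, 32 mm wide (x), about 57 mm long (y, curled runner fronts at +y), 51 mm high at the seat back (y = -18 mm), flat sides from 12 to 34 mm up between y = -23 and +23 mm. Origin: at the height of the runners' underside, in the middle; z up. Grip it across x about 25 mm up. 0.08 kg, up to 30% more or less
- bell: brass hand bell standing on its mouth, mouth 46 mm across, brass up to 36 mm, then an upright round dark wooden handle 14 mm thick from 38 to 76 mm. Origin: centre of the mouth's underside; z up. Grip the handle about 59 mm up. 0.16 kg, up to 30% more or less
- coaster_swan: flat grey disc, 60 mm across and 4 mm thick, fixed on the pale stock board, on which the swan stands at the start. Origin: centre of its underside (the top is 4 mm higher); its y axis runs along the row of the board. It stays behind and marks where in the row the swan came from
- coaster_trinket_box: flat grey disc, 60 mm across and 4 mm thick, fixed on the pale stock board, on which the trinket box stands at the start. Origin: centre of its underside (the top is 4 mm higher); its y axis runs along the row of the board. It stays behind and marks where in the row the trinket box came from
- coaster_sleigh: flat grey disc, 60 mm across and 4 mm thick, fixed on the pale stock board, on which the sleigh stands at the start. Origin: centre of its underside (the top is 4 mm higher); its y axis runs along the row of the board. It stays behind and marks where in the row the sleigh came from
- coaster_bell: flat grey disc, 60 mm across and 4 mm thick, fixed on the pale stock board, on which the bell stands at the start. Origin: centre of its underside (the top is 4 mm higher); its y axis runs along the row of the board. It stays behind and marks where in the row the bell came from
- display_rack: dark wooden rack, 430 mm long (its y, to the robot's left), 90 deep (x), 15 thick, fixed, with a brass finial 28 mm across and 52 tall near each end (y = +-196 mm). Four white marble plinths, 70 mm across, 8 thick, in a row at x = 0, y = -126, -42, +42, +126 mm; tops 23 mm above the origin, all empty. Origin: centre of the rack's underside, on the counter. It may lie nearer or farther than the stock board
- stock_board: pale pine board, 430 mm long (its y, to the robot's left), 90 deep (x), 15 thick, fixed, with a low rim at each end (27 mm above the counter). The four coasters lie in a row on it at x = 0, y = -126, -42, +42, +126 mm, in any order. A small loose aluminium tin (30 mm across, 20 high) stands near its left end, beyond the coasters: a bystander. Origin: centre of its underside, on the counter
Not all that is in view belongs to the job. What is shaped like the sleigh but blue or green is not meant.

How it is judged:
At the end, for the whole second after the job is handed in: All four pieces stand upright (0.12 rad), released and at rest, one to a plinth, each within 12 mm of its plinth's centre along and across the rack, in the reverse of the order of their coasters on the stock board (x of swan in the frame of display_rack between -0.012 and 0.012 m and z of swan in the frame of display_rack between 0.019 and 0.028 m and ((y of coaster_swan in the frame of stock_board between -0.138 and -0.114 m and y of swan in the frame of display_rack between 0.114 and 0.138 m) or (y of coaster_swan in the frame of stock_board between -0.054 and -0.03 m and y of swan in the frame of display_rack between 0.03 and 0.054 m) or (y of coaster_swan in the frame of stock_board between 0.03 and 0.054 m and y of swan in the frame of display_rack between -0.054 and -0.03 m) or (y of coaster_swan in the frame of stock_board between 0.114 and 0.138 m and y of swan in the frame of display_rack between -0.138 and -0.114 m)) and angle between each of swan, trinket_box, sleigh, bell's own z axis and vertical below 0.12 rad and linear speed of each of swan, trinket_box, sleigh, bell below 0.02 m/s and angular speed of each of swan, trinket_box, sleigh, bell below 0.2 rad/s and x of trinket_box in the frame of display_rack between -0.012 and 0.012 m and z of trinket_box in the frame of display_rack between 0.019 and 0.028 m and ((y of coaster_trinket_box in the frame of stock_board between -0.138 and -0.114 m and y of trinket_box in the frame of display_rack between 0.114 and 0.138 m) or (y of coaster_trinket_box in the frame of stock_board between -0.054 and -0.03 m and y of trinket_box in the frame of display_rack between 0.03 and 0.054 m) or (y of coaster_trinket_box in the frame of stock_board between 0.03 and 0.054 m and y of trinket_box in the frame of display_rack between -0.054 and -0.03 m) or (y of coaster_trinket_box in the frame of stock_board between 0.114 and 0.138 m and y of trinket_box in the frame of display_rack between -0.138 and -0.114 m)) and x of sleigh in the frame of display_rack between -0.012 and 0.012 m and z of sleigh in the frame of display_rack between 0.019 and 0.028 m and ((y of coaster_sleigh in the frame of stock_board between -0.138 and -0.114 m and y of sleigh in the frame of display_rack between 0.114 and 0.138 m) or (y of coaster_sleigh in the frame of stock_board between -0.054 and -0.03 m and y of sleigh in the frame of display_rack between 0.03 and 0.054 m) or (y of coaster_sleigh in the frame of stock_board between 0.03 and 0.054 m and y of sleigh in the frame of display_rack between -0.054 and -0.03 m) or (y of coaster_sleigh in the frame of stock_board between 0.114 and 0.138 m and y of sleigh in the frame of display_rack between -0.138 and -0.114 m)) and x of bell in the frame of display_rack between -0.012 and 0.012 m and z of bell in the frame of display_rack between 0.019 and 0.028 m and ((y of coaster_bell in the frame of stock_board between -0.138 and -0.114 m and y of bell in the frame of display_rack between 0.114 and 0.138 m) or (y of coaster_bell in the frame of stock_board between -0.054 and -0.03 m and y of bell in the frame of display_rack between 0.03 and 0.054 m) or (y of coaster_bell in the frame of stock_board between 0.03 and 0.054 m and y of bell in the frame of display_rack between -0.054 and -0.03 m) or (y of coaster_bell in the frame of stock_board between 0.114 and 0.138 m and y of bell in the frame of display_rack between -0.138 and -0.114 m))); the robot touches nothing.
It fails at once if a piece is tipped over (leans more than 0.9 rad) (angle between any of swan, trinket_box, sleigh, bell's own z axis and vertical above 0.9 rad).
It also fails if it takes over 102 s, if anything falls off the work surface, if the arm or the gripper's body presses on something with over 40 N, if the wrist force passes 120 N, or if a joint passes its speed limit or range.

ROBOT

A 6-joint arm with a two-finger parallel gripper is mounted at the origin on the work surface. World frame = base frame: x ahead of the robot, y to its left, z up, the work surface at z = 0. Lengths are in m, angles in rad, forces in N, time in s.
With the tool pointing down it reaches from about 0.225 to 0.725 m from the base axis. Payload 3.1 kg.
Tool frame: the origin (TCP) lies midway between the tips of the shut fingers; the grasp point (between the pads) lies env.grip_point_offset behind it (env.grip_point_offset is the distance from the TCP to the grasp point, in m); z points along the fingers, y is the line along which they close (so a half turn about z gives the same grasp; the last joint's range is limited). The gripper opens to 85 mm and grips with 20 to 120 N. Pads are 22 mm wide; open, the fingers measure 114 mm over their backs; the gripper's body (76 mm by 85 mm) begins 54 mm behind the grasp point. The pads swing forward as they close: fully open they stand 13 mm farther back than shut.
Start: joints at [-1.307, 0.048, 0.099, 1.622, 0, 1.443], TCP at [0.2, -0.485, 0.231] pointing down, gripper open.
Joint ranges: [-2.91, 2.91], [-0.99, 1.94], [-1.21, 1.42], [-2.12, 2.29], [-1.49, 1.47], [-3.14, 3.14]. Speed limits (rad/s): [2.79, 2.79, 3.14, 3.14, 3.14, 3.14].

INTERFACE

Orientations are given as a rotation vector (axis times angle).
In Python, from plant import env, eyes, finder gives the robot as it stands.
- The arm moves only by the tool play_rows, never from a script. Its argument "commands" is a list of rows, each a list of 5 numbers: the shift along the tool's x, y, z as a fraction of full scale, then the turn about the tool's z as a fraction of full scale, then the opening, from 0 (shut) to 1 (fully open). In form: [[dx, dy, dz, twist, hand], ...]. A call has 1 to 20 rows; each row shifts and turns the commanded pose from where the row before left it, along the tool's axes as they then stand; what a row does not reach is not made up. Full scale, the value 1, is 4 cm for a shift and 6 degrees for a turn. A row lasts 1/8 s, in which the tool goes at most 62.5 mm and 10.7 degrees, less where a joint would pass 70% of its speed; a pose out of reach is approached as far as the arm can. A call with a number of a shift or a turn outside -1 to 1 is refused whole. A call with a gripper value outside its range is refused whole. The fingers move at their own pace and stop on an object; "grip_force" is the grip in N (left out, the last holds). Time passes only in rows, so rows that do not move let the fingers close. It gives the time, the measured TCP pose, the force, the opening and the grip force at its end, in the units of the state.
- env.state(): the state, without advancing time (a new reading comes with each control period).
- eyes.capture(name): name is "side" or "top" or "wrist"; returns the picture (384x512x3 uint8, blue, green, red); there is no depth.
- eyes.calibration(name): a dict with "camera_matrix" (3x3 intrinsics, pixels), "dist" ([k1, k2, p1, p2, k3] as OpenCV has them; the pictures are not rectified), "extrinsics" (4x4, takes a point from world to camera coordinates). Camera axes: x right, y up, looking along -z (the intrinsics and any distortion apply to the point x, -y, -z); pixel columns grow to the right and rows downward; lengths in m; the calibration is good to about 2 mm. A picture is of the moment at which its call begins: read the wrist's pose just before it. calibration takes no time and is no camera call; for the wrist camera it gives the pose at the moment of the call.
- env.sign_off(): hands the job in; it is judged then, once.
Trained networks look in the newest picture that a camera, given by its name, has taken for a name from the list of things; names that differ only in an ending like _2 or _b are one class to them, and where a whole thing is asked for, a point or a joint stands for the part that bears it (a point fixed in the world has none). Each returns a list of dicts, best first, with "score" (0 to 1); they miss things now and then, are a little off and sometimes report something else, mostly with a low value. They report only what shows in the picture. A call takes as long as a camera call. They do not tell look-alikes from the thing itself.
- finder.look_for(name, camera): "location" ([column, row] in pixels, amid what is visible of it).
- finder.landmark_of(name, camera): "location" ([column, row] in pixels: a listed point, or the origin of a listed thing).
The state is a dict: "time": time; "qpos": joint angles; "joint_vel": joint speeds; "effort": joint torques, N m; "eef_pos": TCP position; "ee_rot": TCP orientation; "ft_force": force on the tool from outside, world axes, zero at the start; "ft_torque": the same for the moment, N m; "width": finger opening in m; "finger_force": force on a finger pad.
Only numpy, scipy, OpenCV 4.12 (cv2) and the standard library are available. Lean on these libraries where they do the work, as an engineer would, in place of code of your own. Each camera call takes 0.05 s, during which the arm holds its last target. There are 200 camera calls.

## Working session

There is one attempt and no reset: what is moved stays moved. The work goes in short steps, Python scripts to look and compute and a tool call to move; the robot and the scene stay as the last step left them, time stands still between calls to the robot, and variables do not carry over. Pictures are saved under pics/ and viewed, at most 14 in all, crops included, and the job is handed in when it is done.

Besides the shell and the picture viewer there is one more tool, called after "Emit:" as a command line: name --pt "numbers of a row" for each row, then --argument value for the rest. play_rows: Moves the arm, as the interface text tells. Its arguments: {"type":"object","properties":{"commands":{"type":"array"},"grip_force":{"type":"number"}},"required":["commands"]}

```bash
mkdir -p pics; cat > h.py <<'E'
import numpy as np, cv2
from plant import env, eyes, finder
from scipy.spatial.transform import Rotation as R
def ray(cal,px):
    K=np.array(cal["camera_matrix"],float);d=np.array(cal["dist"],float);E=np.array(cal["extrinsics"],float)
    u=cv2.undistortPoints(np.array([[px]],float),K,d)[0,0]
    v=E[:3,:3].T@np.array([u[0],-u[1],-1.]); o=-E[:3,:3].T@E[:3,3]
    return o,v
def at(cal,px,z):
    o,v=ray(cal,px); return o+v*(z-o[2])/v[2]
def proj(cal,P):
    K=np.array(cal["camera_matrix"],float);d=np.array(cal["dist"],float);E=np.array(cal["extrinsics"],float)
    c=(E[:3,:3]@np.atleast_2d(P).T).T+E[:3,3]; c=c*[1,-1,-1]
    return cv2.projectPoints(c,np.zeros(3),np.zeros(3),K,d)[0][:,0]
E
python3 - <<'E'
from h import *
np.set_printoptions(precision=4,suppress=True)
s=env.state(); print(s, env.grip_point_offset)
H=dict(swan=.019,trinket_box=.019,sleigh=.019,bell=.019,display_rack=0,stock_board=0,coaster_swan=.015,coaster_trinket_box=.015,coaster_sleigh=.015,coaster_bell=.015)
for c in ["top","side"]:
    im=eyes.capture(c); cv2.imwrite(f"pics/{c}0.png",im); cal=eyes.calibration(c)
    print(c,ray(cal,(256,192)))
    for n,z in H.items():
        for r in finder.landmark_of(n,c)[:3]: print(c,n,round(r["score"],2),np.round(r["location"],1),at(cal,r["location"],z)[:2])
E
```

```text
{'time': 0.0, 'qpos': array([-1.3068,  0.0487,  0.0976,  1.622 , -0.    ,  1.443 ]), 'joint_vel': array([-0.0012,  0.0014,  0.0009, -0.0003, -0.0012,  0.0007]), 'effort': array([  0.0005, -33.8782,  32.0015,   0.0204,   0.0002,   0.    ]), 'eef_pos': array([ 0.2003, -0.4846,  0.2301]), 'ee_rot': array([-3.0792, -0.611 ,  0.0003]), 'ft_force': array([-0.5088,  0.4949,  0.4637]), 'ft_torque': array([ 0.0014, -0.0021, -0.0123]), 'finger_force': 0.0, 'width': 0.08582475101738565} 0.0187
top (array([0.4573, 0.0473, 0.8921]), array([ 0.0172,  0.0328, -0.9993]))
top swan 0.63 [293.  205.5] [ 0.4419 -0.0077]
top swan 0.21 [294.9 202.1] [ 0.4496 -0.012 ]
top trinket_box 0.64 [216.7 197.6] [0.4594 0.1655]
top trinket_box 0.33 [332.9 206.5] [ 0.4399 -0.0972]
top sleigh 0.9 [341.  252.4] [ 0.337  -0.1151]
top sleigh 0.77 [256.2 203.3] [0.4467 0.0755]
top sleigh 0.69 [240.6 257.7] [0.3233 0.1107]
top bell 0.56 [332.6 202.3] [ 0.4494 -0.0965]
top display_rack 0.91 [280.6 125.9] [0.6258 0.0199]
top stock_board 0.7 [276.7 201.4] [0.451  0.0287]
top coaster_swan 0.61 [298.2 202. ] [ 0.4498 -0.0197]
t
[... 312 characters left out ...]
231.3] [0.4616 0.1538]
side sleigh 0.94 [320.1 276.5] [0.3318 0.23  ]
side sleigh 0.75 [338.2 153. ] [ 0.3349 -0.1049]
side sleigh 0.74 [331.3 231.8] [0.3245 0.1255]
side bell 0.86 [290.1 146.5] [ 0.4418 -0.1049]
side display_rack 0.88 [199.  178.6] [0.6163 0.0189]
side display_rack 0.21 [276.3 194.6] [0.4461 0.0319]
side stock_board 0.94 [273.8 191.8] [0.4527 0.0249]
side coaster_swan 0.51 [279.9 173.8] [ 0.4479 -0.0158]
side coaster_trinket_box 0.46 [259.6 234. ] [0.4539 0.1554]
side coaster_sleigh 0.45 [268.2 202.3] [0.455  0.0714]
side coaster_bell 0.69 [256.3 231.8] [0.4611 0.1514]
side coaster_bell 0.6 [256.9 231.4] [0.4602 0.1502]
side coaster_bell 0.43 [287.  148.7] [ 0.4479 -0.1007]
```

```bash
python3 - <<'E'
import cv2
for c,(x0,y0,x1,y1) in dict(top=(150,90,400,277),side=(150,100,400,290)).items():
    im=cv2.imread(f"pics/{c}0.png"); cv2.imwrite(f"pics/{c}0z.png",cv2.resize(im[y0:y1,x0:x1],None,fx=3.1,fy=3.1,interpolation=cv2.INTER_CUBIC))
E
```

```text
(no output)
```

View pics/top0z.png

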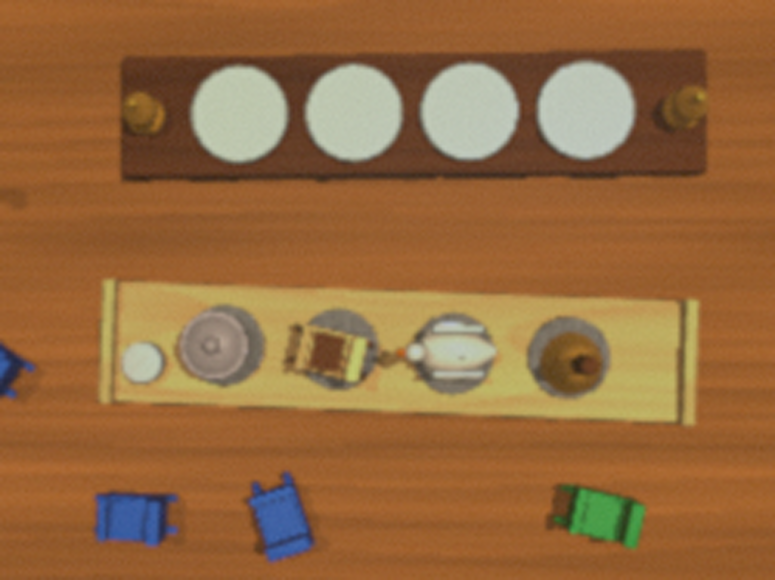

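View pics/side0z.png

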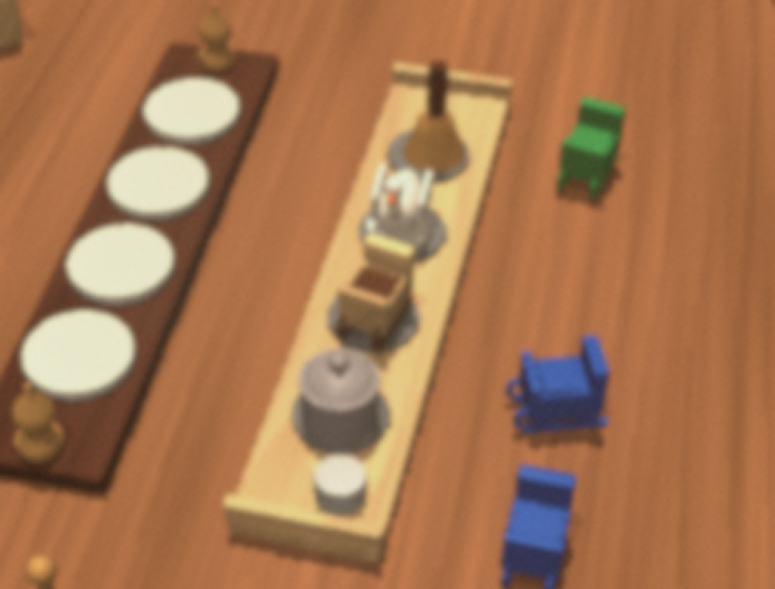

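Left to right on the board, top crop: trinket box (215,345), sleigh (333,352), swan (450,352), bell (570,360). A brown speck lies at (388,357), between the sleigh and the swan.

Sleigh look-alikes are blue at (135,517), (283,517) and (5,370), and green at (600,515). The pine one on the coaster at (333,352) is mine. The box's tin neighbour is at (143,362), and the finials resemble the bell at (145,115) and (685,107).

So the rack goes: box → y=-126, sleigh → -42, swan → +42, bell → +126.

```bash
python3 - <<'E'
from h import *
np.set_printoptions(precision=4,suppress=True)
im=cv2.imread("pics/top0.png"); cal=eyes.calibration("top")
m=((im.min(2)>150)).astype(np.uint8); m[:100]=0; m[150:]=0
n,l,st,c=cv2.connectedComponentsWithStats(m)
P=[]
for i in range(1,n):
    if st[i,4]>300: P.append(at(cal,c[i],.023)[:2]); print(c[i],st[i,4],P[-1])
P=np.array(sorted(P,key=lambda p:p[1])); d=P[-1]-P[0]; print("rack",P.mean(0),"yaw",np.degrees(np.arctan2(-d[0],d[1])))
# board outline
hsv=cv2.cvtColor(im,cv2.COLOR_BGR2HSV); print(hsv[230,300],hsv[185,200],hsv[160,300],hsv[217,350])
print(eyes.calibration("wrist")["extrinsics"], -np.array(eyes.calibration("wrist")["extrinsics"])[:3,:3].T@np.array(eyes.calibration("wrist")["extrinsics"])[:3,3],eyes.calibration("wrist")["camera_matrix"])
print(env.state()['eef_pos'])
# board end corners from crop px
for a in [(103,285),(698,300),(103,403),(692,423)]:
    print(at(cal,(150+a[0]/3.1,90+a[1]/3.1),.02)[:2])
E
```

```text
[263.794  125.8355] 699 [0.6218 0.0586]
[301.1479 125.5056] 710 [ 0.6221 -0.0255]
[338.5265 125.1215] 716 [ 0.6225 -0.109 ]
[226.8761 126.2507] 686 [0.6212 0.1422]
rack [0.6219 0.0166] yaw 0.2899682429166215
[ 14 176 154] [ 20 142 191] [ 13 172 156] [ 25 121 190]
[[ 0.3809 -0.9246 -0.0005 -0.5253]
 [ 0.8804  0.3628 -0.3053  0.0398]
 [ 0.2825  0.1159  0.9523 -0.3804]
 [ 0.      0.      0.      1.    ]] [ 0.2725 -0.456   0.3741] [[324.6337   0.     252.4973]
 [  0.     324.6337 193.5321]
 [  0.       0.       1.    ]]
[ 0.2005 -0.4852  0.2314]
[0.495 0.242]
[ 0.4843 -0.1908]
[0.4083 0.2417]
[ 0.3956 -0.1864]
```

Emit:
play_rows --pt "0.8 -0.8 -0.5 -1 1" --pt "0.9 -0.6 -0.5 -1 1" --pt "0.9 -0.5 -0.3 -1 1" --pt "0.9 -0.3 0 -1 1" --pt "0.9 -0.2 0 -1 1" --pt "0.9 -0.1 0 -1 1" --pt "0.9 0 0 -1 1" --pt "0.9 0 0 -1 1" --pt "0.9 0.1 0 -1 1" --pt "0.9 0.2 0 -1 1" --pt "0.9 0.3 0 -1 1" --pt "0.5 0.3 0 0 1" --pt "0 0 0 0 1" --pt "0 0 0 0 1"

```text
time: 2.85
eef_pos: [0.4091, -0.091, 0.2833]
ee_rot: [2.251, 2.191, -0.001]
ft_force: [-0.1, -0.2, 0.2]
width: 0.0855
finger_force: 0.0
```

Emit:
play_rows --pt "0.9 0.25 0 -0.3 1" --pt "0.9 0.25 0 0 1" --pt "0.9 0.25 0 0 1" --pt "0.8 0.25 0 0 1" --pt "0 0 0 0 1" --pt "0 0 0 0 1"

```text
time: 3.6
eef_pos: [0.4497, 0.0481, 0.2833]
ee_rot: [2.218, 2.225, -0.001]
ft_force: [1.0, -0.3, 0.5]
width: 0.0855
finger_force: 0.0
```

```bash
python3 - <<'E'
from h import *
np.set_printoptions(precision=4,suppress=True)
s=env.state(); print(s["eef_pos"],s["ee_rot"])
cal=eyes.calibration("wrist"); im=eyes.capture("wrist"); cv2.imwrite("pics/w1.png",im); np.save("w1.npy",cal,allow_pickle=True)
cv2.imwrite("pics/w1z.png",cv2.resize(im,(768,576),interpolation=cv2.INTER_CUBIC))
H=dict(swan=.019,trinket_box=.019,sleigh=.019,bell=.019,display_rack=0,stock_board=0,coaster_swan=.015,coaster_trinket_box=.015,coaster_sleigh=.015,coaster_bell=.015)
for n,z in H.items():
    for r in finder.landmark_of(n,"wrist")[:3]: print(n,round(r["score"],2),np.round(r["location"],1),at(cal,r["location"],z)[:2])
E
```

```text
[0.4497 0.0481 0.2833] [ 2.2177  2.2247 -0.0012]
trinket_box 0.76 [260.4  63.3] [0.4582 0.1563]
sleigh 0.72 [155.2 102.7] [0.3301 0.1114]
sleigh 0.7 [248.4 131.9] [0.4439 0.0757]
sleigh 0.62 [174.1 260.8] [ 0.338  -0.1055]
bell 0.67 [244.9 256.1] [ 0.4387 -0.0973]
display_rack 0.76 [380.  174.3] [0.6233 0.0171]
stock_board 0.62 [254.  164.8] [0.4511 0.0296]
stock_board 0.57 [255.4  62.4] [0.4524 0.1588]
coaster_sleigh 0.96 [254.4 135.7] [0.4514 0.0705]
coaster_bell 0.88 [247.5 252.3] [ 0.4423 -0.0934]
```

View pics/w1z.png

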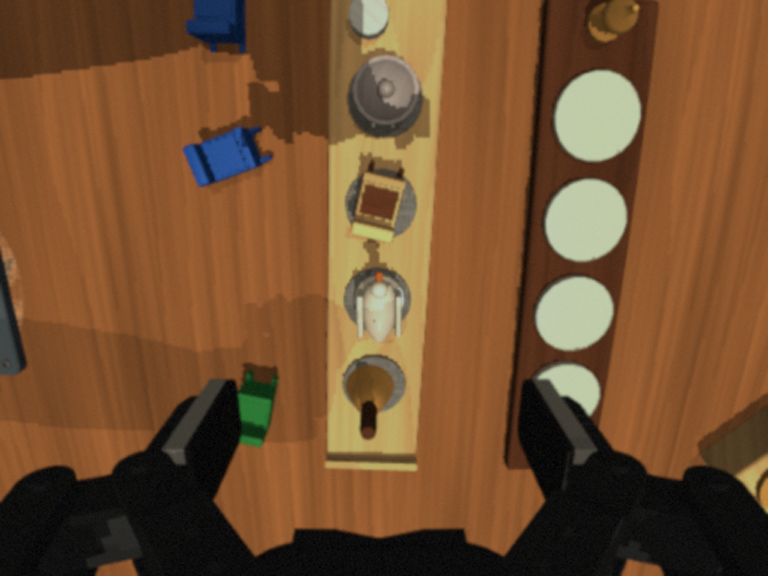

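The wrist picture shows the box (387,88), sleigh (380,200), swan (380,305) and bell (370,400) in the same order. The speck at (372,250) looks like the shadow of the swan's head. I'll refine positions from features at known heights, averaged over the three views.

```bash
python3 - <<'E'
from h import *
np.set_printoptions(precision=4,suppress=True)
ct,cs=eyes.calibration("top"),eyes.calibration("side"); cw=np.load("w1.npy",allow_pickle=True).item()
t=lambda a:(150+a[0]/3.1,90+a[1]/3.1); s=lambda a:(150+a[0]/3.1,100+a[1]/3.1); w=lambda a:(a[0]/1.5,a[1]/1.5)
F=dict(bellhandle=(.094,(588,365),(437,66),(368,434)),knob=(.070,(211,344),(340,356),(387,88)),
 sleighback=(.070,(358,357),(391,243),(373,232)))
for k,(z,a,b,c) in F.items(): print(k,at(ct,t(a),z)[:2],at(cs,s(b),z)[:2],at(cw,w(c),z)[:2])
print("wings top",[at(ct,t(a),.059)[:2] for a in [(433,326),(485,326),(433,376),(487,376)]])
print("sleigh top sides",[at(ct,t(a),.053)[:2] for a in [(309,325),(302,370),(352,333),(345,378)]])
# coasters by grey in wrist & top
for n,cal,f in (("w1",cw,None),("top0",ct,None)):
    im=cv2.imread(f"pics/{n}.png"); hsv=cv2.cvtColor(im,cv2.COLOR_BGR2HSV)
    for y in (.147,.073,-.012,-.095):
        p=proj(cal,[.447,y,.019])[0]; print(n,y,p)
# project expected overlay for check
im=cv2.imread("pics/w1.png")
for p in proj(cw,np.array([[0.6219-.0051*k*1.2*.16,.0166+k*.042,.023] for k in(-3,-1,1,3)])): cv2.circle(im,tuple(int(v) for v in p),2,(0,0,255),-1)
o=np.array([.447,.029]); yd=np.array([np.sin(np.radians(1.9)),np.cos(np.radians(1.9))])
for k in (-3,-1,1,3):
    c=o+yd*k*.042; print(k,c)
    a=np.linspace(0,6.28,40); ring=np.c_[c[0]+.03*np.cos(a),c[1]+.03*np.sin(a),np.full(40,.019)]
    cv2.polylines(im,[proj(cw,ring).astype(np.int32)],True,(0,0,255),1)
cv2.imwrite("pics/w1o.png",cv2.resize(im[0:320,180:460],None,fx=1.85,fy=1.85,interpolation=cv2.INTER_CUBIC))
E
```

```text
bellhandle [ 0.4389 -0.0986] [ 0.4414 -0.0962] [ 0.441  -0.1009]
knob [0.4521 0.1556] [0.453  0.1578] [0.4546 0.157 ]
sleighback [0.4434 0.054 ] [0.4427 0.0584] [0.4449 0.0568]
wings top [array([0.4649, 0.002 ]), array([ 0.465, -0.034]), array([0.4301, 0.002 ]), array([ 0.4302, -0.0354])]
sleigh top sides [array([0.4655, 0.0887]), array([0.4339, 0.0936]), array([0.4599, 0.0584]), array([0.4283, 0.0633])]
w1 0.147 [250.9061  71.5723]
w1 0.073 [250.8573 134.0839]
w1 -0.012 [250.8158 198.7066]
w1 -0.095 [250.7871 254.6699]
top0 0.147 [224.7836 203.0878]
top0 0.073 [257.3102 203.1635]
top0 -0.012 [294.9106 203.254 ]
top0 -0.095 [331.9153 203.3463]
-3 [ 0.4428 -0.0969]
-1 [ 0.4456 -0.013 ]
1 [0.4484 0.071 ]
3 [0.4512 0.1549]
```

View pics/w1o.png

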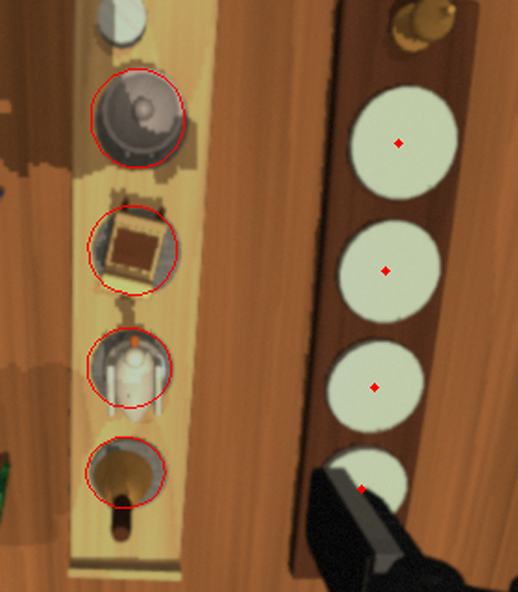

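Emit:
play_rows --pt "-0.92 -0.06 0.5 0 1" --pt "-0.92 -0.06 0.5 0 1" --pt "-0.92 -0.06 0.5 0 1" --pt "-0.91 -0.06 0.5 0 1" --pt "0 0 0.9 0 1" --pt "0 0 0.9 0 1" --pt "0 0 0.6 0 1" --pt "0 0 0 0 1" --grip_force 40

```text
time: 5.15
eef_pos: [0.439, -0.0968, 0.105]
ee_rot: [-2.213, -2.223, 0.003]
ft_force: [-0.0, -0.6, 0.8]
width: 0.0852
finger_force: 0.0
```

```bash
python3 - <<'E'
from h import *
np.set_printoptions(precision=4,suppress=True)
s=env.state(); print(s["eef_pos"],s["ee_rot"])
cal=eyes.calibration("wrist"); im=eyes.capture("wrist")
for i,p in enumerate(proj(cal,np.array([s["eef_pos"],[.440,-.0985,.095]]))): cv2.circle(im,tuple(int(v) for v in p),2,[(0,0,255),(255,0,0)][i],-1)
cv2.imwrite("pics/w2.png",im)
E
```

```text
[ 0.439  -0.0968  0.105 ] [-2.2132 -2.2229  0.0033]
```

View pics/w2.png

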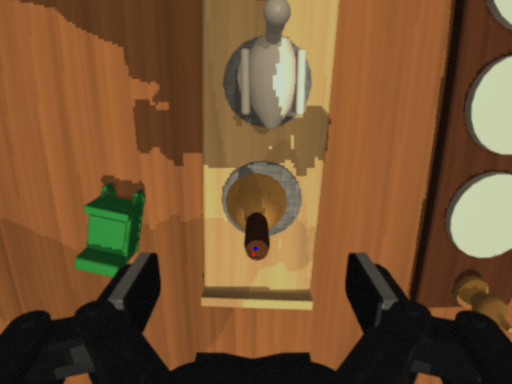

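The wrist view shows the handle's end at (257,249), with my estimate at (255,248) and the TCP at (253,254). It is aligned, so I descend and grip.

Emit:
play_rows --pt "-0.04 0.04 0.6 0 1" --pt "0 0 0.54 0 1" --pt "0 0 0 0 0" --pt "0 0 0 0 0" --pt "0 0 0 0 0" --pt "0 0 0 0 0" --pt "0 0 0 0 0" --pt "0 0 0 0 0" --grip_force 40

```text
time: 6.2
eef_pos: [0.4429, -0.0994, 0.0625]
ee_rot: [2.216, 2.225, 0.001]
ft_force: [-1.8, 0.8, 4.1]
width: 0.0124
finger_force: 39.4
```

Emit:
play_rows --pt "0 0 -0.5 0 0" --pt "0 0 -1 0 0" --pt "0 0.6 -0.2 0 0" --pt "0 0.8 0 0 0" --pt "0 0.9 0 0 0" --pt "0.4 0.9 0 0 0" --pt "0.8 0.8 0 0 0" --pt "0.9 0.46 0 0 0" --pt "0.9 0 0 0 0" --pt "0.9 0 0 0 0" --pt "0.9 0 0 0 0" --pt "0.8 0 0 0 0" --pt "0.42 0 0 0 0" --pt "0 0 0 0 0" --pt "0 0 0 0 0"

```text
time: 8.07
eef_pos: [0.6199, 0.1412, 0.1294]
ee_rot: [2.217, 2.225, -0.002]
ft_force: [-0.2, -0.7, -1.1]
width: 0.0129
finger_force: 39.4
```

```bash
python3 - <<'E'
from h import *
np.set_printoptions(precision=4,suppress=True)
s=env.state(); print(s["eef_pos"],s["ee_rot"],s["width"])
im=np.hstack([eyes.capture("side")[80:330,120:370],eyes.capture("wrist")[100:350,120:370]])
cv2.imwrite("pics/p3.png",cv2.resize(im,None,fx=1.6,fy=1.6))
E
```

```text
[0.6199 0.1412 0.1294] [ 2.2175  2.2249 -0.0016] 0.012869463131080727
```

View pics/p3.png

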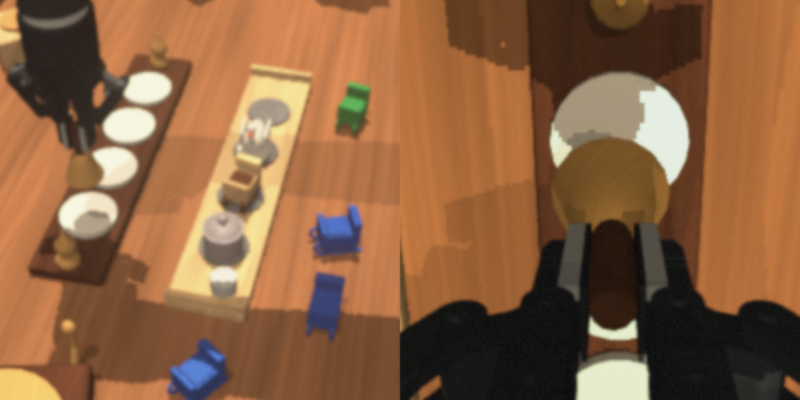

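The bell hangs upright in the grip, above the left plinth (side view (85,165), plinth (88,212)). Now lowering it.

Emit:
play_rows --pt "0 0.03 0.7 0 0" --pt "0 0 0.5 0 0" --pt "0 0 0.25 0 0" --pt "0 0 0.12 0 0" --pt "0 0 0 0 0" --pt "0 0 0 0 0"

```text
time: 8.93
eef_pos: [0.6219, 0.1424, 0.068]
ee_rot: [2.216, 2.225, 0.002]
ft_force: [0.5, -0.5, -1.1]
width: 0.013
finger_force: 39.4
```

Emit:
play_rows --pt "0 0 0.05 0 0" --pt "0 0 0.05 0 0" --pt "0 0 0 0 0"

```text
time: 9.3
eef_pos: [0.622, 0.1426, 0.0665]
ee_rot: [2.215, 2.225, 0.004]
ft_force: [-2.8, -0.3, 9.1]
width: 0.0127
finger_force: 40.5
```

Emit:
play_rows --pt "0 0 0 0 0.3" --pt "0 0 0 0 0.6" --pt "0 0 0 0 1" --pt "0 0 0 0 1" --pt "0 0 -0.4 0 1" --pt "0 0 -0.8 0 1" --pt "0 0 -0.9 0 1" --pt "-0.3 -0.4 -0.9 0 1" --pt "-0.8 -0.9 0 0 1" --pt "-0.8 -0.9 0 0 1" --pt "-0.8 -0.9 0 0 1" --pt "-0.8 -0.9 0 0 1" --pt "-0.38 -0.36 0 0 1" --pt "0 0 0 0 1" --pt "0 0 0 0 1"

```text
time: 11.18
eef_pos: [0.4482, -0.0133, 0.1838]
ee_rot: [2.216, 2.225, 0.002]
ft_force: [0.7, 0.5, 0.5]
width: 0.0852
finger_force: 0.0
```

```bash
cat > shot.py <<'E'
import sys
from h import *
np.set_printoptions(precision=4,suppress=True)
s=env.state(); r=R.from_rotvec(s["ee_rot"]).as_matrix()
print(s["eef_pos"],"yaw",np.degrees(np.arctan2(r[1,0],r[0,0])))
cal=eyes.calibration("wrist"); im=eyes.capture("wrist"); cv2.imwrite("pics/raw.png",im); np.save("raw.npy",cal,allow_pickle=True)
for a in sys.argv[2:]:
    p=proj(cal,[float(v) for v in a.split(",")])[0]; cv2.drawMarker(im,tuple(int(round(v)) for v in p),(0,0,255),0,8,1)
side=eyes.capture("side")[80:330,120:370]
w=im[60:310,100:410]
cv2.imwrite(sys.argv[1],cv2.resize(np.hstack([w,side]),None,fx=1.42,fy=1.42,interpolation=cv2.INTER_CUBIC))
E
python3 shot.py pics/p4.png .465,-.0165,.059 .430,-.0165,.059 .4476,-.0125,.059; python3 - <<'E'
E
```

```text
[ 0.4482 -0.0133  0.1838] yaw 90.25339744336014
```

View pics/p4.png

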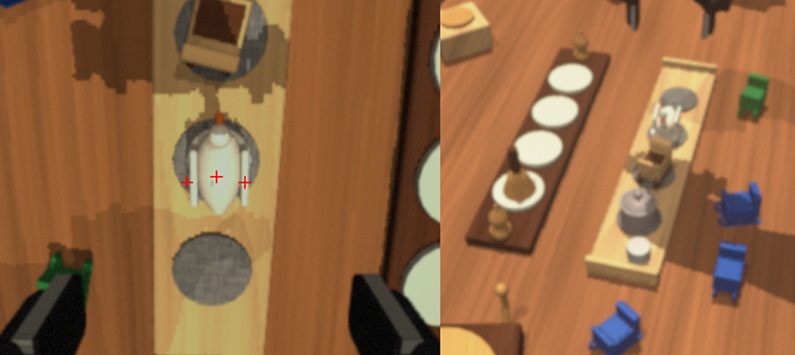

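The bell stands on the left plinth in the side view (517,185). The swan's wings are centred at (219,178), about 2 mm right of and ahead of the marks. I correct for that and descend.

Emit:
play_rows --pt "0.05 0.03 0.8 0 1" --pt "0 0 0.9 0 1" --pt "0 0 0.9 0 1" --pt "0 0 0.8 0 1" --pt "0 0 0.5 0 1" --pt "0 0 0 0 1" --pt "0 0 0 0 0" --pt "0 0 0 0 0" --pt "0 0 0 0 0" --pt "0 0 0 0 0" --pt "0 0 0 0 0" --grip_force 30

```text
time: 12.65
eef_pos: [0.4498, -0.0117, 0.0282]
ee_rot: [2.215, 2.225, 0.003]
ft_force: [2.1, 0.5, 5.9]
width: 0.0354
finger_force: 31.4
```

Emit:
play_rows --pt "0 0 -0.5 0 0" --pt "0 0 -0.9 0 0" --pt "0 0.6 -0.3 0 0" --pt "0 0.8 0 0 0" --pt "0.2 0.8 0 0 0" --pt "0.5 0.8 0 0 0" --pt "0.6 0.8 0 0 0" --pt "0.43 0.5 0 0 0" --pt "0 0 0.5 0 0" --pt "0 0 0.5 0 0" --pt "0 0 0.4 0 0" --pt "0 0 0.1 0 0" --pt "0 0 0 0 0"

```text
time: 14.28
eef_pos: [0.62, 0.0583, 0.0347]
ee_rot: [-2.217, -2.226, 0.001]
ft_force: [0.5, -0.1, -1.0]
width: 0.0357
finger_force: 30.6
```

Emit:
play_rows --pt "0 0.03 0.03 0 0" --pt "0 0 0.05 0 0" --pt "0 0 0.03 0 0" --pt "0 0 0 0 0"

```text
time: 14.78
eef_pos: [0.6224, 0.0583, 0.0323]
ee_rot: [2.215, 2.225, 0.002]
ft_force: [-0.6, 0.3, 5.4]
width: 0.0357
finger_force: 31.3
```

Emit:
play_rows --pt "0 0 0 0 0.6" --pt "0 0 0 0 1" --pt "0 0 0 0 1" --pt "0 0 0 0 1" --pt "0 0 -0.5 0 1" --pt "0 0 -0.9 0 1" --pt "0 0 -0.9 0 1" --pt "0 0 -0.9 0 1" --pt "0.1 -0.9 -0.5 0 1" --pt "0.1 -0.9 0 0 1" --pt "0.1 -0.9 0 0 1" --pt "0.1 -0.9 0 0 1" --pt "0 -0.8 0 0 1" --pt "0 0 0 0.9 1" --pt "0 0 0 0.8 1" --pt "0 0 0 0 1"

```text
time: 16.77
eef_pos: [0.4453, 0.0736, 0.1786]
ee_rot: [2.405, 2.021, 0.0]
ft_force: [0.0, 0.1, -0.1]
width: 0.0854
finger_force: 0.0
```

```bash
python3 shot.py pics/p5.png .4437,.0564,.070 .4655,.0887,.053 .4339,.0936,.053 .4465,.0742,.053
```

```text
[0.4453 0.0736 0.1786] yaw 80.10520123201438
```

View pics/p5.png

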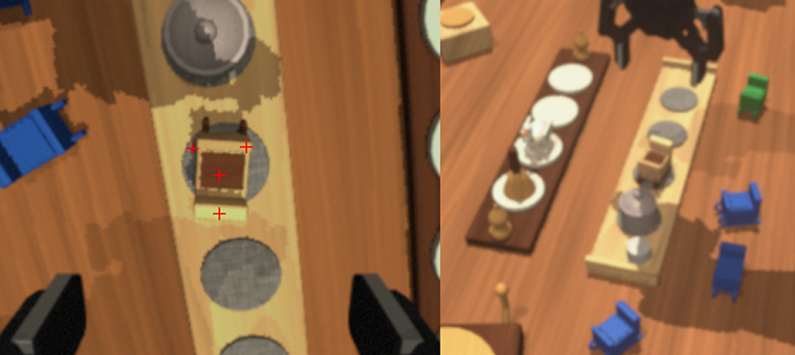

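Swan and bell stand on their plinths. The sleigh now lies square to the tool (back bar at (220,211), sides at columns 196–249), about 2 mm off. I correct that, descend and grip.

Emit:
play_rows --pt "0.05 0.05 0.8 0 1" --pt "0 0 0.9 0 1" --pt "0 0 0.9 0 1" --pt "0 0 0.8 0 1" --pt "0 0 0.45 0 1" --pt "0 0 0 0 1" --pt "0 0 0 0 0" --pt "0 0 0 0 0" --pt "0 0 0 0 0" --pt "0 0 0 0 0" --pt "0 0 0 0 0" --grip_force 25

```text
time: 18.25
eef_pos: [0.4488, 0.0753, 0.0257]
ee_rot: [2.405, 2.019, 0.003]
ft_force: [0.7, -0.0, 5.7]
width: 0.0322
finger_force: 24.6
```

Emit:
play_rows --pt "0 0 -0.6 0 0" --pt "0 0 -1 0 0" --pt "0 0 0 -0.9 0" --pt "0 0 0 -0.8 0" --pt "-0.7 0 0 0 0" --pt "-0.8 0.2 0 0 0" --pt "-0.7 0.6 0 0 0" --pt "-0.32 0.8 0 0 0" --pt "0 0.8 0 0 0" --pt "0 0.8 0 0 0" --pt "0 0.8 0 0 0" --pt "0 0.33 0 0 0" --pt "0 0 0.5 0 0" --pt "0 0 0.5 0 0" --pt "0 0 0.4 0 0" --pt "0 0 0.1 0 0" --pt "0 0 0 0 0"

```text
time: 20.38
eef_pos: [0.6209, -0.0248, 0.0287]
ee_rot: [-2.216, -2.226, 0.001]
ft_force: [-1.1, 0.4, 1.6]
width: 0.0318
finger_force: 25.1
```

Emit:
play_rows --pt "0 0 0.02 0 0" --pt "0 0 0 0 0" --pt "0 0 0 0 0"

```text
time: 20.75
eef_pos: [0.6209, -0.0248, 0.0287]
ee_rot: [-2.216, -2.226, 0.001]
ft_force: [-3.8, 0.9, 6.2]
width: 0.0316
finger_force: 25.5
```

Emit:
play_rows --pt "0 0 0 0 0.6" --pt "0 0 0 0 1" --pt "0 0 0 0 1" --pt "0 0 0 0 1" --pt "0 0 -0.5 0 1" --pt "0 0 -0.9 0 1" --pt "0 0 -0.9 0 1" --pt "0 0 -0.9 0 1" --pt "0.6 -0.9 -0.6 0 1" --pt "0.9 -0.9 0 0 1" --pt "0.9 -0.9 0 0 1" --pt "0.9 -0.9 0 0 1" --pt "0.9 -0.59 0 0 1" --pt "0.35 0 0 0 1" --pt "0 0 0 0 1" --pt "0 0 0 0 1"

```text
time: 22.75
eef_pos: [0.4536, 0.1557, 0.1796]
ee_rot: [2.217, 2.225, -0.001]
ft_force: [-0.3, 0.3, 0.7]
width: 0.0856
finger_force: 0.0
```

```bash
python3 shot.py pics/p6.png .4532,.157,.072
```

```text
[0.4536 0.1557 0.1796] yaw 90.19138859248532
```

View pics/p6.png

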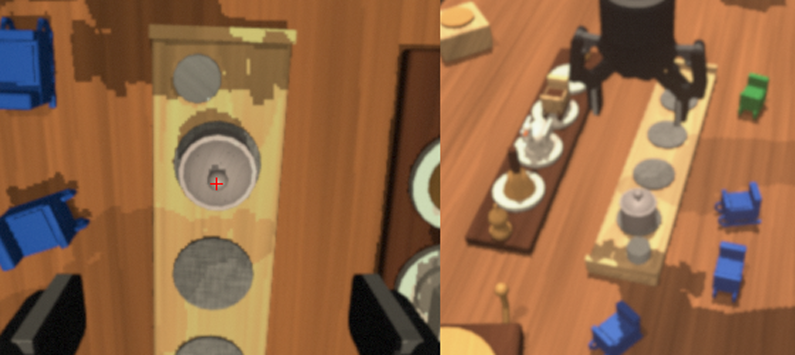

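Three pieces are on the rack. The box's knob is at (217,178), about 3 mm farther left than my mark. I adjust, descend and grip.

Emit:
play_rows --pt "0.07 0 0.8 0 1" --pt "0 0 0.9 0 1" --pt "0 0 0.9 0 1" --pt "0 0 0.8 0 1" --pt "0 0 0.5 0 1" --pt "0 0 0 0 1" --pt "0 0 0 0 0" --pt "0 0 0 0 0" --pt "0 0 0 0 0" --pt "0 0 0 0 0" --pt "0 0 0 0 0" --grip_force 40

```text
time: 24.22
eef_pos: [0.4543, 0.1594, 0.0256]
ee_rot: [2.215, 2.225, 0.004]
ft_force: [-1.5, -0.9, 5.7]
width: 0.0458
finger_force: 40.1
```

Emit:
play_rows --pt "0 0 -0.6 0 0" --pt "0 0 -1 0 0" --pt "-0.6 0 0 0 0" --pt "-0.9 0 0 0 0" --pt "-0.9 0 0 0 0" --pt "-0.9 0 0 0 0" --pt "-0.9 0 0 0 0" --pt "-0.9 0.2 0 0 0" --pt "-0.9 0.6 0 0 0" --pt "-0.69 0.8 0 0 0" --pt "0 0.8 0 0 0" --pt "0 0.8 0 0 0" --pt "0 0.7 0 0 0" --pt "0 0.3 0 0 0" --pt "0 0 0.5 0 0" --pt "0 0 0.5 0 0" --pt "0 0 0.35 0 0" --pt "0 0 0 0 0" --pt "0 0 0 0 0"

```text
time: 26.6
eef_pos: [0.6224, -0.1077, 0.0343]
ee_rot: [2.216, 2.226, 0.001]
ft_force: [-0.6, 0.0, -1.2]
width: 0.046
finger_force: 41.6
```

Emit:
play_rows --pt "0 0 0.06 0 0" --pt "0 0 0.05 0 0" --pt "0 0 0.03 0 0" --pt "0 0 0 0 0"

```text
time: 27.1
eef_pos: [0.6226, -0.1078, 0.0297]
ee_rot: [2.216, 2.225, 0.001]
ft_force: [-3.3, 0.8, 5.6]
width: 0.0459
finger_force: 41.9
```

Contact. I release, rise and back off toward the board, clear of the top view.

Emit:
play_rows --pt "0 0 0 0 0.6" --pt "0 0 0 0 1" --pt "0 0 0 0 1" --pt "0 0 0 0 1" --pt "0 0 -0.5 0 1" --pt "0 0 -0.9 0 1" --pt "0 0 -0.9 0 1" --pt "0 0 -0.9 0 1" --pt "0 -0.8 -0.9 0 1" --pt "0 -0.9 0 0 1" --pt "-0.5 -0.9 0 0 1" --pt "-0.8 -0.9 0 0 1" --pt "-0.8 -0.9 0 0 1" --pt "-0.8 -0.8 0 0 1" --pt "0 0 0 0 1" --pt "0 0 0 0 1"

```text
time: 29.1
eef_pos: [0.4151, -0.2246, 0.1934]
ee_rot: [2.216, 2.224, 0.001]
ft_force: [-0.2, -0.3, 0.8]
width: 0.0852
finger_force: 0.0
```

```bash
python3 - <<'E'
from h import *
np.set_printoptions(precision=4,suppress=True)
print(env.state()["eef_pos"])
T=dict(trinket_box=-3,sleigh=-1,swan=1,bell=3)
out=[]
for c in ["top","side"]:
    im=eyes.capture(c); cal=eyes.calibration(c)
    for n,k in T.items():
        g=np.array([.6219-.00021*k,.0166+.042*k,.023])
        for r in finder.landmark_of(n,c)[:4]:
            p=at(cal,r["location"],.023)
            if abs(p[0]-.62)<.06: print(c,n,round(r["score"],2),1000*(p-g)[:2])
        a=np.linspace(0,6.28,40); rr={"sleigh":.012}.get(n,.023 if n!="swan" else .022)
        cv2.polylines(im,[proj(cal,np.c_[g[0]+rr*np.cos(a),g[1]+rr*np.sin(a),np.full(40,.023)]).astype(np.int32)],True,(0,0,255),1)
    out.append(cv2.resize(im[100:150,210:360] if c=="top" else im[100:270,140:270],(800,266) if c=="top" else (436,570),interpolation=cv2.INTER_CUBIC))
cv2.imwrite("pics/ft.png",out[0]); cv2.imwrite("pics/fs.png",out[1])
E
```

```text
[ 0.4151 -0.2246  0.1934]
top trinket_box 0.8 [ 1.7776 -1.2894]
top sleigh 0.71 [ 3.1467 -1.3476]
top swan 0.83 [-4.1444 -4.1259]
side trinket_box 0.62 [15.2644  0.16  ]
side sleigh 0.91 [-9.674  3.325]
side swan 0.96 [-4.4073 13.936 ]
side bell 0.65 [9.5959 3.2217]
```

View pics/ft.png

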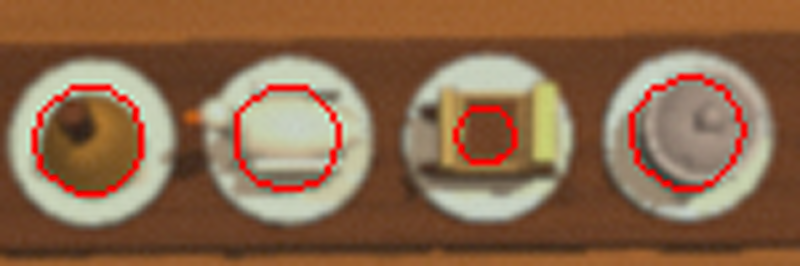

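View pics/fs.png

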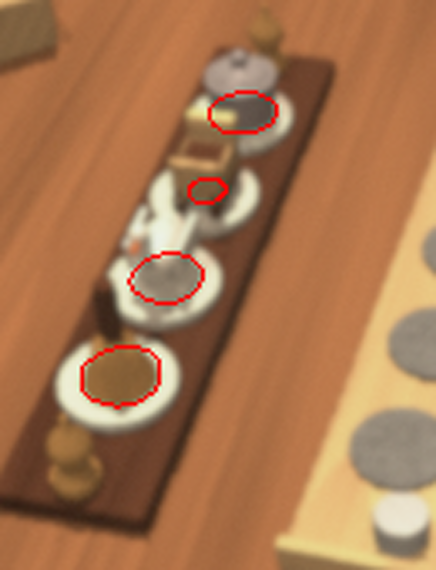

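```bash
python3 - <<'E'
from h import *
g=[.6213,.1426,.094]
p=proj(eyes.calibration("side"),g)[0]; print("side crop",(p-[140,100])*[436/130,570/170])
p=proj(eyes.calibration("top"),g)[0]; print("top crop",(p-[210,100])*[800/150,266/50])
E
```

```text
side crop [104.36476406 286.55723992]
top crop [ 69.33909192 105.30447113]
```

All four feet lie inside their reference rings on the plinths (top crop: bell (90,140), swan (288,138), sleigh (485,135), box (690,132)). The bell's handle end is where an upright bell's would be. Handing in.

```bash
python3 -c "
from plant import env; print(env.sign_off())"
```

```text
the job is handed in; nothing more can be done
None
```

All four pieces stand upright on their plinths in reverse order (rack, left to right: bell, swan, sleigh, trinket box), and the job was handed in at about 30 s; the hand-in returned no verdict, so the result rests on my last camera check.

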